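Stand the oil bottle up, then draw the pump's piston rod for oiling

TASK

The oil bottle has toppled against the near end of its rack: stand it upright again on its own empty place in the lane, without upsetting its neighbours, and let go. Then take the hand pump's black grip and draw the piston rod straight out along the slanted barrel, without forcing it sideways, until the whole red band on the rod is in view but at least a quarter of the rod is still inside (6 to 7 cm of pull), and finish while still holding it there, ready for oiling. Leave the other things on the table alone.

Things in the scene. Friction and masses are not known exactly. Their poses are not given: they have to be found in the camera images.
- oil_mid (a point): Centre (half-way up) of the toppled oil bottle: yellow, red label, red cap, about 0.2 kg, 120 mm high, z from foot to cap. Body 50 mm across up to 30 mm above this point, then narrowing to a cap 24 mm across. At the start it leans about 35 degrees from upright, cap towards the robot, foot on the rack floor, propped on the top edge of the rack's near end board
- oil: The same oil bottle, origin at the centre of its foot, z along its axis to the cap
- lane_place (a point): Oil bottle's own place: nearest of 3 in a row in the fixed plywood rack, at its floor, 6 mm above the table. x: along the lane, away from the robot; neighbours stand at x = 80 and 160 mm. Lane 62 mm wide, side rails 24 mm high (82 mm over both); 5 mm high rib at x = 37 to 43 mm; near end board: inner face x = -33 mm, 7 mm thick, 44 mm high (heights above the floor)
- cleaner: Green bottle, white cap, 50 mm across, 150 mm high, standing in the rack; origin at the centre of its foot, z up its axis
- spray: Blue and silver spray can, 50 mm across, 140 mm high, standing in the rack; origin at the centre of its foot, z up its axis
- rod_grip (a point): Centre of the black grip on the pump's piston rod, z along the rod outwards. Grip 34 mm across from 23 mm below to 23 mm above this point, 26 mm collar below; top 27 mm above, underside 33 mm below this point, resting on the barrel's mouth at the start. Rod and grip are one loose piece, about 0.2 kg, and slide back in if let go
- rod: The same rod: origin on its axis at the underside of the grip, z along the rod outwards. Below the origin the bare aluminium rod is 16 mm across and 100 mm long; a red band on it reaches from 45 to 55 mm below the origin
- barrel: Green pump barrel, 40 mm across, black collar 45 mm, held in a blue swivel vise fixed to the table. Origin: centre of its mouth, 165 mm above the table; z along the bore outwards, 20 degrees off vertical, leaning to the robot. Bore 18.4 mm across (1.2 mm play round the rod), 115 mm deep; vise jaws, 72 mm wide, begin 70 mm below the mouth. rod's height on this z is how far it is drawn
- drill: Bystander, to be left alone: blue cordless drill lying on its side, about 225 x 190 x 60 mm
- mug: Bystander, to be left alone: white mug, 80 mm across, 90 mm high
- tape: Bystander, to be left alone: grey roll of tape, 90 mm across, 24 mm high
- screwdriver: Bystander, to be left alone: red-handled screwdriver lying on the table
Things that resemble listed ones, but are neither listed nor needed, are in the scene too. What is shaped like the spray but pink or turquoise is not meant.

How it is judged (in metres and radians):
On the way, in this order (a step that is already met when the one before it is completed fails the run):
1. the oil bottle stands upright on its own place in the rack, let go (angle between oil_mid's own z axis and vertical below 0.1 rad and horizontal distance between oil_mid and lane_place below 0.014 m and z of oil_mid in the frame of lane_place between 0.056 and 0.064 m and contact force between the fingers and oil below 0.2 N and linear speed of oil below 0.02 m/s), for 0.3 s.
2. the rod is drawn out until the red band shows (z of rod in the frame of barrel above 0.055 m), for 0.2 s.
At the end, for the whole second after the job is handed in: Oil bottle on its place (within 14 mm, under 0.1 rad tilt), let go, at rest, neighbours upright; rod drawn out 55 to 75 mm, within 0.06 rad of the bore, held still in the fingers (over 3 N), pressing on the bore with less than 25 N (all of step 1 and angle between each of cleaner, spray's own z axis and vertical below 0.1 rad and z of rod in the frame of barrel between 0.055 and 0.075 m and angle between the z axis of rod and the z axis of barrel, either way round below 0.06 rad and contact force between the fingers and rod above 3 N and contact force between rod and barrel below 25 N and linear speed of rod below 0.01 m/s); the arm keeps its last pose, push and grip.
It fails at once if the rod is forced against the bore with over 45 N (contact force between rod and barrel above 45 N).
It fails at once if the rod is pulled right out of the barrel (over 85 mm) (z of rod in the frame of barrel above 0.085 m).
It fails at once if a neighbour in the rack is tipped or lifted out of place (angle between any of cleaner, spray's own z axis and vertical above 0.35 rad or distance of any of cleaner, spray from where it was at the start of the episode above 0.04 m).
It fails at once if another thing on the table is shifted by more than 50 mm (distance of any of drill, mug, tape, screwdriver from where it was at the start of the episode above 0.05 m).
It also fails if it takes over 54 s, if anything falls off the work surface, if the arm or the gripper's body presses on something with over 40 N, if the wrist force passes 120 N, or if a joint passes its speed limit or range.

ROBOT

A 6-joint arm with a two-finger parallel gripper is mounted at the origin on the work surface. World frame = base frame: x ahead of the robot, y to its left, z up, the work surface at z = 0. Lengths are in mm, angles in rad, forces in N, time in s.
With the tool pointing down it reaches from about 275 to 1000 mm from the base axis. Payload 8.4 kg.
Tool frame: the origin (TCP) lies between the finger pads; the fingertips stand 22 mm ahead of it and the grasp point (between the pads) lies 3 mm ahead of it; z points along the fingers, y is the line along which they close (so a half turn about z gives the same grasp; the last joint's range is limited). The gripper opens to 85 mm and grips with 20 to 120 N. Pads are 22 mm wide; open, the fingers measure 114 mm over their backs; the gripper's body (76 mm by 85 mm) begins 54 mm behind the grasp point. The pads swing forward as they close: fully open they stand 13 mm farther back than shut.
Start: joints at [-1.133, 0.353, 1.633, -0, 1.155, -0.002], TCP at [266.098, -565.526, 253.281] pointing down, gripper open.
Joint ranges: [-2.63, 2.63], [-0.92, 2.1], [0.06, 2.66], [-1.3, 4.44], [0, 2.69], [-3.02, 3.02]. Speed limits (rad/s): [2.22, 2.22, 2.79, 3.14, 3.14, 3.14].

INTERFACE

Orientations are given as [roll, pitch, yaw] about the fixed x, y, z axes, in that order (R = Rz(yaw) Ry(pitch) Rx(roll)).
In Python, from rig import r, grab_frame gives the robot as it stands.
- The arm moves only by the shell command python3 -m inch 'ROWS' [FORCE]. ROWS is JSON, a list of rows, each a list of 7 numbers: the turn, a rotation vector about the tool's x, y, z as a fraction of full scale, then the shift along the tool's x, y, z as a fraction of full scale, then the closure, from 0 (fully open) to 1 (shut). In form: [[rx, ry, rz, dx, dy, dz, fingers], ...]. A call has 1 to 8 rows; each row shifts and turns the commanded pose from where the row before left it, along the tool's axes as they then stand; what a row does not reach is not made up. Full scale, the value 1, is 2.5 cm for a shift and pi rad for a turn. A row lasts 1/12 s, in which the tool goes at most 41.7 mm and 7.16 degrees, less where a joint would pass 70% of its speed; a pose out of reach is approached as far as the arm can. A call with a number of a shift or a turn outside -1 to 1 is refused whole. A call with a gripper value outside its range is refused whole. The fingers move at their own pace and stop on an object; FORCE is the grip in N (left out, the last holds). Time passes only in rows, so rows that do not move let the fingers close. It gives the time, the measured TCP pose, the force, the opening and the grip force at its end, in the units of the state.
- r.sense(): the state, without advancing time (a new reading comes with each control period).
- grab_frame(name): name is "scene" or "side" or "wrist"; returns a dict with "pixels" (400x640x3 uint8, red, green, blue), "z_map" (400x640 float32, mm along the optical axis (not along the pixel's ray), 0 where there is no reading), "vertical_fov" (degrees; the focal length in pixels is half the picture's height over the tangent of half this angle, whatever the lens; pixels are square), "cx", "cy" (the principal point, pixels), "cam_to_world" (4x4, takes a point from camera to world coordinates). Camera axes: x right, y down, z forward; pixel columns grow to the right and rows downward; lengths in mm; the calibration is good to about 2 mm. A picture is of the moment at which its call begins.
- r.sign_off(): hands the job in; it is judged then, once.
The state is a dict: "clock": time; "qpos": joint angles; "qvel": joint speeds; "joint_efforts": joint torques, N m; "eef_pos": TCP position; "tcp_rot": TCP orientation; "contact_force": force on the tool from outside, world axes, zero at the start; "wrist_torque": the same for the moment, N m; "opening": opening from 0.0 (shut) to 1.0 (fully open); "grasp_force": force on a finger pad.
Only numpy, scipy, OpenCV 4.12 (cv2) and the standard library are available. Lean on these libraries where they do the work, as an engineer would, in place of code of your own. Each camera call takes 0.05 s, during which the arm holds its last target. There are 200 camera calls.

## Working session

There is one attempt and no reset: what is moved stays moved. The work goes in short steps, Python scripts to look and compute and a shell command to move; the robot and the scene stay as the last step left them, time stands still between calls to the robot, and variables do not carry over. Pictures are saved under pics/ and viewed, at most 10 in all, crops included, and the job is handed in when it is done.

```bash
mkdir -p pics; ls; python3 - <<'E'
from rig import r, grab_frame
import cv2,numpy as np
for n in ("scene","side"):
    f=grab_frame(n); cv2.imwrite(f"pics/{n}0.png",f["pixels"][:,:,::-1]); np.savez(f"pics/{n}0.npz",**f)
    print(n,f["vertical_fov"],f["cx"],f["cy"],np.round(f["cam_to_world"],3).tolist())
print(r.sense())
E
```

```text
pics
scene 49.02660706949933 315.8070574955728 197.74821404032755 [[0.738, 0.387, -0.553, 1381.816], [0.675, -0.399, 0.621, -920.651], [0.02, -0.831, -0.556, 951.117], [0.0, 0.0, 0.0, 1.0]]
side 53.68901831439686 328.33029600170346 197.45928980273735 [[-0.897, -0.279, 0.344, 186.801], [-0.443, 0.546, -0.711, 811.885], [0.011, -0.79, -0.613, 829.234], [0.0, 0.0, 0.0, 1.0]]
{'clock': 0.1, 'qpos': array([-1.13343192e+00,  3.53598573e-01,  1.63406130e+00,  4.55444279e-05,
        1.15517318e+00, -2.40574381e-03]), 'qvel': array([-4.73342161e-05, -8.92724815e-04, -1.77666598e-03,  1.11746826e-04,
        3.01233974e-04, -2.00669672e-03]), 'joint_efforts': array([-7.58557817e-04, -6.06362557e+01, -3.42819750e+01, -5.40816893e-05,
        4.07569562e-03, -4.10466464e-05]), 'eef_pos': array([ 265.92453407, -565.17070571,  252.62377512]), 'tcp_rot': array([-3.14035236e+00, -4.46281051e-05,  4.39751711e-01]), 'contact_force': array([-0.09539602, -0.05277157,  0.21236641]), 'wrist_torque': array([0.05656984, 0.01154295, 0.0082299 ]), 'grasp_force': 0.0, 'opening': 0.9982298561266779}
```

View pics/scene0.png

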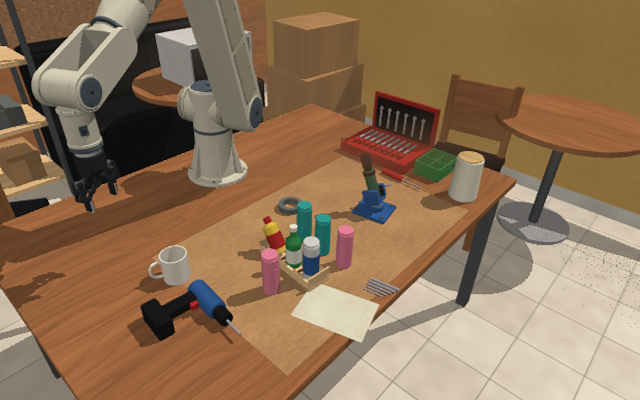

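View pics/side0.png

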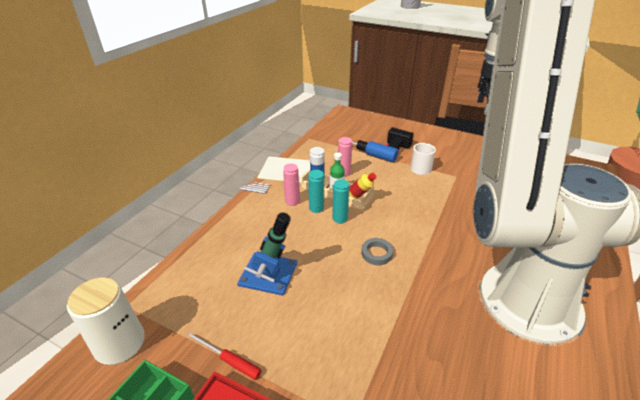

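The scene view shows the oil bottle (yellow, red cap) at about (272,234), leaning out of the rack. The green cleaner is at (293,247) and the blue and silver spray at (311,256). The pink cans (270,270) and (345,246) and the turquoise cans (304,220) and (322,234) are decoys. The pump is at (370,185). The side view shows the oil at (362,186) and the grip at (282,221).

```bash
cat > h.py <<'E'
import numpy as np,cv2
def cloud(f):
    z=f["z_map"].astype(float);H,W=z.shape
    F=H/2/np.tan(np.radians(float(f["vertical_fov"]))/2)
    v,u=np.mgrid[:H,:W]
    P=np.stack([(u-f["cx"])/F*z,(v-f["cy"])/F*z,z],-1)
    T=f["cam_to_world"]; Pw=P@T[:3,:3].T+T[:3,3]
    Pw[z<=0]=np.nan
    return Pw
E
python3 - <<'E'
from h import *
a=np.load("pics/scene0.npz");b=np.load("pics/side0.npz")
S=[]
for n,f,(u0,u1,v0,v1) in (("scene",a,(240,400,140,300)),("side",b,(230,390,130,290))):
    im=f["pixels"][v0:v1,u0:u1]; S.append(cv2.resize(im,(400,400),interpolation=cv2.INTER_CUBIC))
    P=cloud(f); hsv=cv2.cvtColor(f["pixels"],cv2.COLOR_RGB2HSV).astype(int);h,s,v=np.moveaxis(hsv,-1,0)
    roi=np.zeros(h.shape,bool);roi[v0:v1,u0:u1]=1; roi&=P[...,2]>12
    for c,m in dict(yellow=(h>22)&(h<33)&(s>190)&(v>110),red=((h<6)|(h>176))&(s>190)&(v>70),green=(h>50)&(h<80)&(s>120),blue=(h>102)&(h<118)&(s>140),turq=(h>82)&(h<95)&(s>120),pink=(h>155)&(h<175)&(s>80),dark=(v<50)&(P[...,2]>140)&(P[...,2]<250)&(P[...,1]>-50),white=(s<40)&(v>130),wood=(P[...,2]>20)&(P[...,2]<60)&(h>8)&(h<24)&(s<150)).items():
        q=P[m&roi]
        if len(q)>5: print(n,c,len(q),np.round(np.median(q,0)),np.round(np.percentile(q,3,axis=0)),np.round(np.percentile(q,97,axis=0)))
cv2.imwrite("pics/crop.png",np.hstack(S)[:,:,::-1])
E
```

```text
scene red 310 [ 568. -190.   60.] [ 270. -212.   20.] [591. 601. 119.]
scene green 239 [ 654. -200.  103.] [ 635. -214.   16.] [ 666. -179.  132.]
scene blue 904 [675. 194.  51.] [ 606. -220.   13.] [745. 272. 102.]
scene turq 965 [598. -87.  99.] [ 565. -104.   22.] [688. -57. 142.]
scene pink 1202 [ 694. -302.   94.] [ 664. -336.   18.] [777. -71. 142.]
scene white 557 [ 708. -203.  117.] [ 370. -219.   21.] [745. 623. 156.]
scene wood 732 [ 666. -211.   32.] [ 369. -239.   21.] [763. 647.  55.]
side red 136 [ 554. -166.   59.] [ 508. -183.   34.] [ 579. -160.  119.]
side green 160 [ 634. -174.  104.] [ 617. -187.   84.] [ 654. -163.  132.]
side blue 1341 [621. 242.  30.] [ 556. -471.   12.] [706. 288. 102.]
side turq 1117 [587. -56.  92.] [548. -88.  18.] [676. -43. 140.]
side pink 809 [730. -70.  97.] [ 645. -312.   19.] [762. -51. 140.]
side dark 281 [594. 234. 200.] [578. 213. 151.] [615. 245. 223.]
side white 719 [638. -12.  80.] [ 380. -206.   21.] [736. 300. 153.]
side wood 408 [ 563. -163.   30.] [ 397. -492.   21.] [758.  50.  52.]
```

View pics/crop.png

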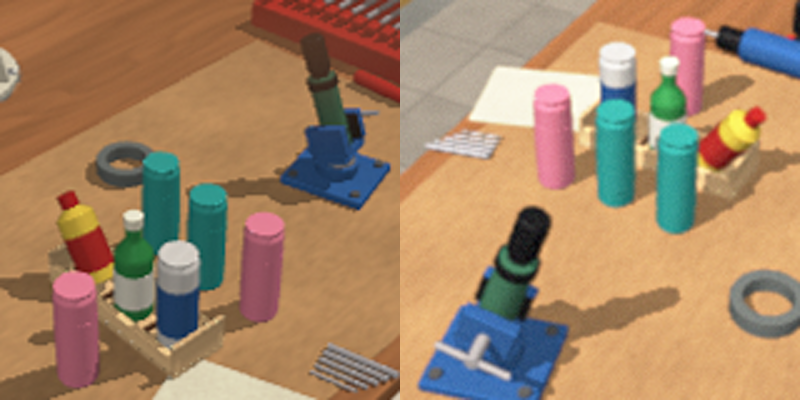

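The crop confirms it. There is only one toppled yellow bottle with a red cap. Its neighbours in the rack are the green bottle with the white cap and the blue and silver can. The pink and turquoise cans are outside the rack, and the black grip sits on top of the green barrel. Next I fit the shapes.

```bash
cat >> h.py <<'E'
from scipy.optimize import least_squares
def hsv(f): return np.moveaxis(cv2.cvtColor(f["pixels"],cv2.COLOR_RGB2HSV).astype(int),-1,0)
def resid(P,o,d,prof):
    d=d/np.linalg.norm(d);w=P-o;s=w@d;rr=np.linalg.norm(w-s[:,None]*d,axis=1)
    q=np.stack([rr,s],1);best=np.full(len(P),1e9)
    for a,b in zip(prof[:-1],prof[1:]):
        a=np.array(a,float);b=np.array(b,float);t=np.clip((q-a)@(b-a)/((b-a)@(b-a)),0,1)
        best=np.minimum(best,np.linalg.norm(q-a-t[:,None]*(b-a),axis=1))
    return best
OIL=[(25,-60),(25,30),(12,42),(12,60),(0,60)]
PUMP=[(20,-70),(20,-15),(22.5,-15),(22.5,0),(13,0),(13,10),(17,10),(17,56),(15,60),(0,60)]  # from mouth
def fit(P,o,d,prof,zfix=False):
    x0=np.r_[o,d[0],d[1]]
    g=lambda x:resid(P,x[:3],np.r_[x[3:],np.sqrt(max(1e-6,1-x[3]**2-x[4]**2))],prof)
    if zfix: g0=g; g=lambda x:np.r_[g0(x),20*(x[2]-o[2])]
    s=least_squares(g,x0,loss="soft_l1",f_scale=2);return s.x,np.median(g(s.x)),len(P)
def circ(P,R):
    c0=np.median(P,0)[:2]
    return least_squares(lambda c:np.linalg.norm(P[:,:2]-c,axis=1)-R,c0,loss="soft_l1",f_scale=2).x
E
cat > fit0.py <<'E'
from h import *
fs=[("scene",np.load("pics/scene0.npz")),("side",np.load("pics/side0.npz"))]
O=[];B=[];G=[];C=[];S=[]
for n,f in fs:
    P=cloud(f);h,s,v=hsv(f);x,y,z=np.moveaxis(P,-1,0)
    box=lambda x0,x1,y0,y1,z0,z1:(x>x0)&(x<x1)&(y>y0)&(y<y1)&(z>z0)&(z<z1)
    O.append(P[box(490,615,-230,-140,20,140)&((h>20)&(h<34)&(s>150)|((h<7)|(h>174))&(s>170))])
    B.append(P[box(540,680,190,270,105,260)&(v<120)&~((h>100)&(h<120)&(s>140))])
    C.append(P[box(600,690,-230,-150,25,90)&((h>45)&(h<82)&(s>110)|(s<50)&(v>100))])
    S.append(P[box(685,780,-240,-160,40,140)&((h>100)&(h<120)&(s>120))])
    for nm,L,pr,o,d in (("oil",O,OIL,(560,-185,70),(-.57,0)),("pump",B,PUMP,(605,235,165),(-.32,-.12))):
        x_,e,k=fit(L[-1],np.array(o,float),d,pr,nm=="pump"); print(n,nm,np.round(x_,3),round(e,2),k,"tilt",np.degrees(np.arcsin(np.hypot(*x_[3:]))).round(1),"az",np.degrees(np.arctan2(-x_[4],-x_[3])).round(1))
    for nm,L in(("cl",C),("sp",S)):
        if len(L[-1])>20: print(n,nm,circ(L[-1],25).round(1),len(L[-1]))
for nm,L,pr,o,d in (("oil",O,OIL,(560,-185,70),(-.57,0)),("pump",B,PUMP,(605,235,165),(-.32,-.12))):
    x_,e,k=fit(np.vstack(L),np.array(o,float),d,pr,nm=="pump"); print("both",nm,np.round(x_,3),round(e,2),k,"tilt",np.degrees(np.arcsin(np.hypot(*x_[3:]))).round(1),"az",np.degrees(np.arctan2(-x_[4],-x_[3])).round(1))
c=circ(np.vstack(C),25);p=circ(np.vstack(S),25);print("both",c,p,np.linalg.norm(p-c),np.degrees(np.arctan2(*(p-c)[::-1])), "place",c-(p-c))
E
python3 fit0.py
```

```text
scene oil [ 5.46644e+02 -1.85910e+02  6.77900e+01 -5.70000e-01  3.50000e-02] 1.53 435 tilt 34.9 az -3.6
scene pump [ 6.24351e+02  2.12723e+02  1.65068e+02 -5.90000e-01  1.54000e-01] 4.51 361 tilt 37.6 az -14.6
scene cl [ 674.3 -219.8] 225
scene sp [ 749.7 -228.4] 247
side oil [ 5.45259e+02 -1.85909e+02  6.73830e+01 -5.63000e-01  3.20000e-02] 1.17 329 tilt 34.3 az -3.3
side pump [ 6.09792e+02  2.21658e+02  1.64311e+02 -3.37000e-01 -6.90000e-02] 0.68 553 tilt 20.1 az 11.6
side cl [ 641.  -190.1] 90
side sp [ 702.  -155.2] 49
both oil [ 5.46073e+02 -1.86012e+02  6.78580e+01 -5.72000e-01  3.60000e-02] 1.44 764 tilt 35.0 az -3.6
both pump [ 6.09857e+02  2.21776e+02  1.64443e+02 -3.36000e-01 -7.00000e-02] 0.91 914 tilt 20.1 az 11.7
both [ 641.19125619 -189.91681229] [ 720.40472193 -195.21794976] 79.39064939889396 -3.8286493981938086 place [ 561.97779046 -184.61567482]
```

```bash
cat >> h.py <<'E'
from scipy.spatial.transform import Rotation as Ro
def plan(axis,pos=None,yref=None):
    """axis: tool z becomes -axis; yref: wanted closing line; prints turn (full-scale fractions), and shift in tool axes after the turn"""
    from rig import r
    s=r.sense();R=Ro.from_euler("xyz",s["tcp_rot"]).as_matrix()
    z=-np.array(axis,float);z/=np.linalg.norm(z)
    y=np.array(yref if yref is not None else np.cross(z,[0,0,1]),float);y-=z*(y@z);y/=np.linalg.norm(y)
    if y@R[:,1]<0:y=-y
    T=np.stack([np.cross(y,z),y,z],1)
    print("t",round(s["clock"],2),"pos",s["eef_pos"].round(1),"turn",(Ro.from_matrix(R.T@T).as_rotvec()/np.pi).round(4))
    if pos is not None:
        d=np.array(pos)-s["eef_pos"];print("shift rows (now tool)",(R.T@d/25).round(2),"(after turn)",(T.T@d/25).round(2))
    print("F",s["contact_force"].round(1),"M",s["wrist_torque"].round(2),"grip",round(float(s["grasp_force"]),1),"open",round(float(s["opening"]),3),"q",s["qpos"].round(2))
E
python3 -m inch '[[0,0,0.0201,0,0,0,0],[0,0,0.0201,0,0,0,0],[0,0,0.0201,0,0,0,0],[0,0,0.0201,0,0,0,0],[0,0,0.0201,0,0,0,0],[0,0,0.0201,0,0,0,0],[0,0,0.0201,0,0,0,0],[0,0,0.0201,0,0,0,0]]'
python3 -m inch '[[0,0.0243,0,0,0,0,0],[0,0.0243,0,0,0,0,0],[0,0.0243,0,0,0,0,0],[0,0.0243,0,0,0,0,0],[0,0.0243,0,0,0,0,0],[0,0.0243,0,0,0,0,0],[0,0.0243,0,0,0,0,0],[0,0.0243,0,0,0,0,0]]'
python3 -c "
from h import *
plan((-.573,.036,.819),(460,-180.6,191))"
```

```text
clock: 0.77
eef_pos: [266.0, -565.3, 252.8]
tcp_rot: [-3.141, 0.0, -0.068]
contact_force: [0.6, -0.0, -0.8]
opening: 0.998
grasp_force: 0.0
clock: 1.43
eef_pos: [265.9, -565.7, 253.5]
tcp_rot: [3.14, -0.614, -0.065]
contact_force: [0.3, 0.3, -0.1]
opening: 1.003
grasp_force: 0.0
t 1.43 pos [ 265.9 -565.7  253.5] turn [ 0.0009 -0.0009 -0.0007]
shift rows (now tool) [  4.07 -15.89   5.91] (after turn) [  4.12 -15.86   5.94]
F [ 0.3  0.3 -0.1] M [0.05 0.25 0.01] grip 0.0 open 1.003 q [-1.43  0.32  1.83  0.74  0.99 -0.21]
```

```bash

python3 -m inch '[[0,0,0,0.17,-0.66,0.25,0],[0,0,0,0.17,-0.66,0.25,0],[0,0,0,0.17,-0.66,0.25,0],[0,0,0,0.17,-0.66,0.25,0],[0,0,0,0.17,-0.66,0.25,0],[0,0,0,0.17,-0.66,0.25,0],[0,0,0,0.17,-0.66,0.25,0],[0,0,0,0.17,-0.66,0.25,0]]' >/dev/null
python3 -m inch '[[0,0,0,0.17,-0.66,0.25,0],[0,0,0,0.17,-0.66,0.25,0],[0,0,0,0.17,-0.66,0.25,0],[0,0,0,0.17,-0.66,0.25,0],[0,0,0,0.17,-0.66,0.25,0],[0,0,0,0.17,-0.66,0.25,0],[0,0,0,0.17,-0.66,0.25,0],[0,0,0,0.17,-0.66,0.25,0]]' >/dev/null
python3 -m inch '[[0,0,0,0.17,-0.66,0.25,0],[0,0,0,0.17,-0.66,0.25,0],[0,0,0,0.17,-0.66,0.25,0],[0,0,0,0.17,-0.66,0.25,0],[0,0,0,0.17,-0.66,0.25,0],[0,0,0,0.17,-0.66,0.25,0],[0,0,0,0.17,-0.66,0.25,0],[0,0,0,0,0,0,0]]' >/dev/null
python3 - <<'E'
from h import *
from rig import grab_frame
plan((-.573,.036,.819),(460,-180.6,191))
f=grab_frame("wrist");cv2.imwrite("pics/w1.png",f["pixels"][:,:,::-1]);np.savez("pics/w1.npz",**f)
P=cloud(f);h,s,v=hsv(f);x,y,z=np.moveaxis(P,-1,0)
m=(x>490)&(x<615)&(y>-230)&(y<-140)&(z>20)&(z<140)&((h>20)&(h<34)&(s>150)|((h<7)|(h>174))&(s>170))
print(fit(P[m],np.array([546,-186,68.]),(-.572,.036),OIL))
E
```

```text
t 3.43 pos [ 453.2 -194.9  190.9] turn [-0.0003  0.0006 -0.0003]
shift rows (now tool) [ 0.2  -0.59  0.13] (after turn) [ 0.2  -0.59  0.13]
F [-0.1 -0.   0. ] M [ 0.06  0.27 -0.01] grip 0.0 open 1.0 q [-0.6   0.07  2.34  1.02  0.35  0.13]
(array([ 5.47538142e+02, -1.81623759e+02,  6.83854617e+01, -5.82298091e-01,
        4.19739728e-02]), np.float64(0.3745354027034473), 2972)
```

View pics/w1.png

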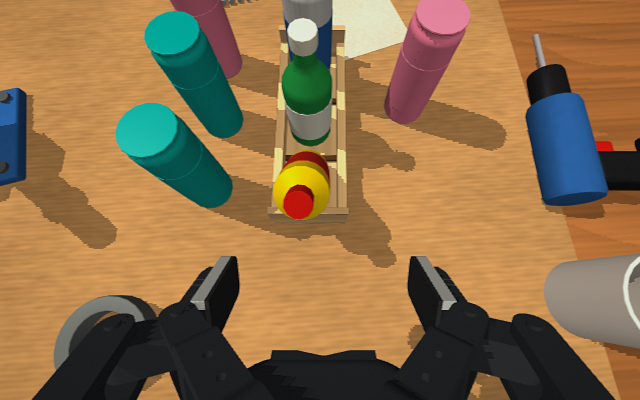

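The wrist view shows the oil cap and shoulder at (300,190), midway along the finger line but slightly left of centre (325). The cleaner is behind it at (307,100), and the finger paths on both sides are clear. Next I centre laterally and move in along the bottle axis.

```bash

python3 -m inch '[[0,0,0,0.1,-0.33,0.05,0],[0,0,0,0.1,-0.33,0.05,0],[0,0,0,0,0,0.6,0],[0,0,0,0,0,0.6,0],[0,0,0,0,0,0.6,0],[0,0,0,0,0,0.6,0],[0,0,0,0,0,0.6,0],[0,0,0,0,0,0,0]]' 
python3 - <<'E'
from h import *
plan((-.573,.040,.819),(535,-182.8,85.2))
E
```

```text
clock: 4.15
eef_pos: [502.9, -185.0, 129.3]
tcp_rot: [-3.141, -0.609, -0.067]
contact_force: [-1.4, -0.1, -0.8]
opening: 0.998
grasp_force: 0.0
t 4.15 pos [ 502.9 -185.   129.3] turn [-0.0008  0.0008  0.0008]
shift rows (now tool) [ 0.04 -0.17  2.18] (after turn) [ 0.03 -0.18  2.18]
F [-1.4 -0.1 -0.8] M [0.01 0.33 0.01] grip 0.0 open 0.998 q [-0.5   0.27  2.31  1.58  0.24 -0.38]
```

```bash

python3 -m inch '[[0,0,0,0.01,-0.05,0.44,0],[0,0,0,0.01,-0.05,0.44,0],[0,0,0,0.01,-0.05,0.44,0],[0,0,0,0.01,-0.03,0.44,0],[0,0,0,0,0,0.42,0],[0,0,0,0,0,0,0]]' 
python3 - <<'E'
from h import *
plan((-.573,.040,.819),(535,-182.8,85.2))
E
```

```text
clock: 4.65
eef_pos: [535.2, -182.3, 86.5]
tcp_rot: [-3.141, -0.611, -0.066]
contact_force: [-0.1, 0.5, -0.3]
opening: 0.998
grasp_force: 0.0
t 4.65 pos [ 535.2 -182.3   86.5] turn [-0.0009  0.0003  0.001 ]
shift rows (now tool) [-0.03  0.02  0.04] (after turn) [-0.03  0.02  0.04]
F [-0.1  0.5 -0.3] M [ 0.05  0.29 -0.01] grip 0.0 open 0.998 q [-0.45  0.4   2.28  2.03  0.25 -0.79]
```

```bash

python3 -m inch '[[0,0,0,0,0,0,0.3],[0,0,0,0,0,0,0.5],[0,0,0,0,0,0,0.7],[0,0,0,0,0,0,1],[0,0,0,0,0,0,1],[0,0,0,0,0,0,1],[0,0,0,0,0,0,1],[0,0,0,0,0,0,1]]' 35
python3 - <<'E'
from h import *
plan((-.573,.040,.819),(535,-182.8,85.2))
E
```

```text
clock: 5.32
eef_pos: [535.0, -182.0, 87.7]
tcp_rot: [3.141, -0.612, -0.065]
contact_force: [-3.1, 0.2, 6.6]
opening: 0.571
grasp_force: 37.9
t 5.32 pos [ 535.  -182.    87.7] turn [-0.0007 -0.0001  0.0011]
shift rows (now tool) [-0.05  0.03  0.08] (after turn) [-0.05  0.03  0.08]
F [-3.1  0.2  6.6] M [-0.05  0.23  0.  ] grip 37.9 open 0.571 q [-0.45  0.4   2.28  2.03  0.24 -0.79]
```

```bash

python3 -m inch '[[0,0,0,0.09,0,-0.13,1],[0,0,0,0.09,0,-0.13,1],[0,0,0,0.09,0,-0.13,1],[0,0,0,0,0,0,1]]'
python3 -m inch '[[0,-0.0122,0,0.059,0,0.035,1],[0,-0.0122,0,0.059,0,0.035,1],[0,-0.0122,0,0.061,0,0.03,1],[0,-0.0122,0,0.061,0,0.03,1],[0,-0.0122,0,0.064,0,0.025,1],[0,-0.0122,0,0.064,0,0.025,1],[0,-0.0122,0,0.066,0,0.02,1],[0,-0.0122,0,0.066,0,0.02,1]]'
python3 - <<'E'
from h import *
plan((0,0,1),(562.5,-183,99.7),(.067,.998,0))
E
```

```text
clock: 5.65
eef_pos: [534.8, -181.9, 99.4]
tcp_rot: [3.141, -0.611, -0.065]
contact_force: [0.5, 0.3, -1.1]
opening: 0.57
grasp_force: 37.0
clock: 6.32
eef_pos: [546.5, -180.2, 100.9]
tcp_rot: [-3.132, -0.405, -0.064]
contact_force: [3.2, -4.2, 0.2]
opening: 0.572
grasp_force: 37.0
t 6.32 pos [ 546.5 -180.2  100.9] turn [-0.0033 -0.1289  0.0017]
shift rows (now tool) [0.57 0.07 0.3 ] (after turn) [0.64 0.07 0.05]
F [ 3.2 -4.2  0.2] M [-0.75 -0.25 -0.36] grip 37.0 open 0.572 q [-0.4   0.37  2.13  0.49  0.3   0.79]
```

```bash

python3 -m inch '[[0,0,0,0,0,0,1],[0,0,0,0,0,0,1]]'
python3 - <<'E'
from h import *
plan((0,0,1),(562.5,-183,101),(.067,.998,0))
E
```

```text
clock: 6.48
eef_pos: [546.9, -179.8, 100.8]
tcp_rot: [-3.131, -0.406, -0.061]
contact_force: [-2.2, -12.6, 4.2]
opening: 0.571
grasp_force: 37.6
t 6.48 pos [ 546.9 -179.8  100.8] turn [-0.0036 -0.1293  0.0025]
shift rows (now tool) [0.58 0.09 0.24] (after turn) [ 0.63  0.09 -0.01]
F [ -2.2 -12.6   4.2] M [-2.7   0.41 -1.14] grip 37.6 open 0.571 q [-0.4   0.37  2.13  0.49  0.3   0.78]
```

```bash

python3 -m inch '[[-0.0018,0,0,0,0.1,0,1],[-0.0018,0,0.001,0,0.1,0,1],[0,0,0,0,0.04,0,1],[0,0,0,0,0,0,1]]'
python3 - <<'E'
from h import *
plan((0,0,1),(562.5,-185,101),(.067,.998,0))
from rig import grab_frame
S=[]
for n,(u,v) in (("scene",(225,170)),("side",(300,120))):
    f=grab_frame(n);S.append(cv2.resize(f["pixels"][v:v+120,u:u+120],(400,400),interpolation=cv2.INTER_CUBIC));np.savez(f"pics/{n}1.npz",**f)
cv2.imwrite("pics/c2.png",np.hstack(S)[:,:,::-1])
E
```

```text
clock: 6.82
eef_pos: [544.1, -183.0, 99.0]
tcp_rot: [-3.135, -0.4, -0.066]
contact_force: [-0.3, 0.4, -1.0]
opening: 0.572
grasp_force: 37.5
t 6.82 pos [ 544.1 -183.    99. ] turn [-0.002  -0.1275  0.0007]
shift rows (now tool) [0.71 0.03 0.21] (after turn) [ 0.74  0.03 -0.08]
F [-0.3  0.4 -1. ] M [ 0.01  0.34 -0.05] grip 37.5 open 0.572 q [-0.4   0.37  2.13  0.47  0.3   0.8 ]
```

View pics/c2.png

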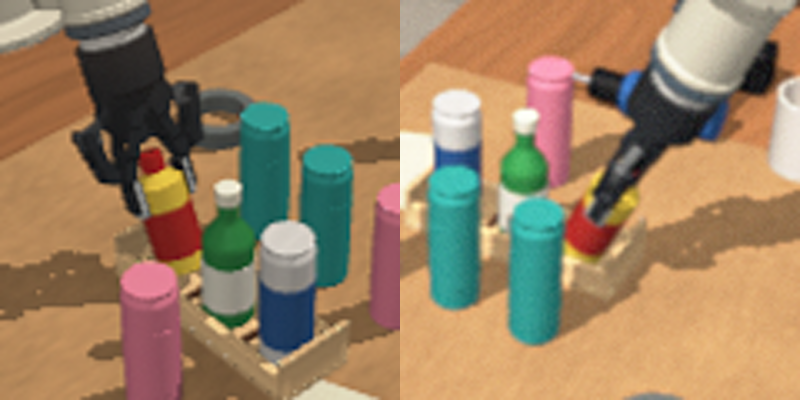

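The crops show the bottle gripped at mid body, half raised, with its foot in the lane and the neighbours still standing. The force is gone. Next I finish the turn while advancing.

```bash

python3 -m inch '[[-0.0003,-0.016,0,0.087,0.005,0.02,1],[-0.0003,-0.016,0,0.088,0.005,0.015,1],[-0.0003,-0.016,0,0.09,0.005,0.012,1],[-0.0003,-0.016,0,0.09,0.005,0.006,1],[0,0,0,0,0,0,1]]'
python3 - <<'E'
from h import *
plan((0,0,1),(562.5,-184.5,101),(.067,.998,0))
E
```

```text
clock: 7.33
eef_pos: [555.5, -184.7, 101.7]
tcp_rot: [-3.141, -0.201, -0.064]
contact_force: [-0.5, 0.6, -2.1]
opening: 0.572
grasp_force: 37.5
t 7.33 pos [ 555.5 -184.7  101.7] turn [-0.0002 -0.0639  0.0008]
shift rows (now tool) [ 0.27 -0.02  0.08] (after turn) [ 0.28 -0.03  0.03]
F [-0.5  0.6 -2.1] M [0.   0.16 0.04] grip 37.5 open 0.572 q [-0.36  0.41  1.97  0.11  0.57  1.2 ]
```

```bash

python3 -m inch '[[0,-0.016,0,0.07,0,0.01,1],[0,-0.016,0,0.07,0,0.01,1],[0,-0.016,0,0.07,0,0.005,1],[0,-0.016,0,0.07,0,0,1],[0,0,0,0,0,0,1]]'
python3 - <<'E'
from h import *
plan((0,0,1),(562.5,-184.5,90),(.067,.998,0))
from rig import grab_frame
L=[]
for n in("scene","side"):
    f=grab_frame(n);P=cloud(f);h,s,v=hsv(f);x,y,z=np.moveaxis(P,-1,0)
    L.append(P[(x>510)&(x<605)&(y>-230)&(y<-140)&(z>30)&(z<145)&((h>20)&(h<34)&(s>150)|((h<7)|(h>174))&(s>170))])
for l in L+[np.vstack(L)]: print(fit(l,np.array([562,-184,75.]),(-.01,.01),OIL))
E
```

```text
clock: 7.75
eef_pos: [561.7, -184.6, 101.0]
tcp_rot: [-3.139, 0.0, -0.064]
contact_force: [0.2, 0.4, -1.3]
opening: 0.572
grasp_force: 37.5
t 7.75 pos [ 561.7 -184.6  101. ] turn [-0.0007  0.      0.0009]
shift rows (now tool) [ 0.03 -0.    0.44] (after turn) [ 0.03 -0.    0.44]
F [ 0.2  0.4 -1.3] M [ 0.03 -0.03 -0.03] grip 37.5 open 0.572 q [-0.32  0.48  1.82  0.    0.84  1.31]
(array([ 5.59566660e+02, -1.84029159e+02,  7.75991486e+01, -1.16426388e-02,
       -1.00804070e-02]), np.float64(1.2146674368489805), 324)
(array([ 5.58518875e+02, -1.83026605e+02,  7.58723420e+01,  1.66291548e-02,
        1.88288010e-02]), np.float64(1.1653974268866722), 216)
(array([ 5.59318658e+02, -1.83666102e+02,  7.74281330e+01, -2.67571061e-03,
       -4.00450244e-03]), np.float64(1.2652294317711865), 540)
```

```bash

python3 -m inch '[[0,0,0,0.08,0,0.08,1],[0,0,0,0,0,0.08,1],[0,0,0,0,0,0.08,1],[0,0,0,0,0,0.08,1],[0,0,0,0,0,0.04,1],[0,0,0,0,0,0,1]]'
python3 -m inch '[[0,0,0,0,0,0.03,1],[0,0,0,0,0,0.03,1],[0,0,0,0,0,0,1]]'
```

```text
clock: 8.35
eef_pos: [562.0, -184.9, 91.8]
tcp_rot: [-3.14, 0.001, -0.065]
contact_force: [0.1, 1.0, -1.2]
opening: 0.574
grasp_force: 37.5
clock: 8.6
eef_pos: [562.3, -184.9, 90.6]
tcp_rot: [-3.14, 0.001, -0.065]
contact_force: [0.0, 0.1, -2.0]
opening: 0.567
grasp_force: 37.5
```

```bash

python3 -m inch '[[0,0,0,0,0,0.04,1],[0,0,0,0,0,0,1]]'
python3 -m inch '[[0,0,0,0,0,0.04,1],[0,0,0,0,0,0,1]]'
```

```text
clock: 8.77
eef_pos: [562.4, -185.0, 89.6]
tcp_rot: [-3.14, 0.001, -0.065]
contact_force: [-0.5, 0.3, -1.3]
opening: 0.57
grasp_force: 37.6
clock: 8.93
eef_pos: [562.7, -185.0, 89.5]
tcp_rot: [-3.14, 0.0, -0.065]
contact_force: [-1.5, 1.8, 7.5]
opening: 0.572
grasp_force: 38.4
```

```bash

python3 -m inch '[[0,0,0,0,0,0,0.4],[0,0,0,0,0,0,0.35],[0,0,0,0,0,0,0.3],[0,0,0,0,0,0,0.2],[0,0,0,0,0,0,0],[0,0,0,0,0,0,0],[0,0,0,0,0,0,0],[0,0,0,0,0,0,0]]'
python3 -m inch '[[0,0,0,0,0,-0.3,0],[0,0,0,0,0,-0.5,0],[0,0,0,0,0,-0.7,0],[0,0,0,0,0,-0.8,0],[0,0,0,0,0,-0.8,0],[0,0,0,0,0,-0.8,0],[0,0,0,0,0,-0.8,0],[0,0,0,0,0,-0.5,0]]'
python3 - <<'E'
from h import *
ax=(-.336,-.070,.939); m=np.array([609.9,221.8,164.5]); a=np.array(ax)
from rig import grab_frame
L=[];C=[];S=[]
for n in("scene","side"):
    f=grab_frame(n);P=cloud(f);h,s,v=hsv(f);x,y,z=np.moveaxis(P,-1,0);np.savez(f"pics/{n}2.npz",**f)
    L.append(P[(x>510)&(x<605)&(y>-230)&(y<-140)&(z>30)&(z<145)&((h>20)&(h<34)&(s>150)|((h<7)|(h>174))&(s>170))])
print(fit(np.vstack(L),np.array([562,-184,67.]),(-.01,.01),OIL))
plan(ax,m+a*(33+3+110))
E
```

```text
clock: 9.6
eef_pos: [562.4, -184.9, 88.6]
tcp_rot: [-3.14, 0.001, -0.065]
contact_force: [0.4, -0.5, 0.1]
opening: 1.002
grasp_force: 0.0
clock: 10.27
eef_pos: [563.3, -185.4, 222.2]
tcp_rot: [-3.141, -0.003, -0.065]
contact_force: [0.3, -0.4, -0.1]
opening: 1.001
grasp_force: 0.0
(array([ 5.60622032e+02, -1.83697951e+02,  6.52698497e+01, -1.51251050e-02,
       -1.31624983e-02]), np.float64(1.2457132148718948), 667)
t 10.37 pos [ 563.8 -185.6  221.8] turn [ 0.0152  0.1095 -0.0852]
shift rows (now tool) [ -1.14 -15.84  -3.19] (after turn) [  4.03 -15.58  -1.92]
F [-0.3  0.  -1.1] M [ 0.01 -0.01  0.01] grip 0.0 open 1.004 q [-0.32  0.33  1.74  0.    1.07  1.31]
```

```bash

python3 -m inch '[[0,0,0,-0.05,-0.72,-0.25,0],[0,0,0,-0.05,-0.72,-0.25,0],[0,0,0,-0.05,-0.72,-0.25,0],[0,0,0,-0.05,-0.72,-0.25,0],[0,0,0,-0.05,-0.72,-0.15,0],[0,0,0,-0.05,-0.72,-0.15,0],[0,0,0,-0.05,-0.72,-0.15,0],[0,0,0,-0.05,-0.72,-0.15,0]]' >/dev/null
python3 -m inch '[[0,0,0,-0.05,-0.72,-0.15,0],[0,0,0,-0.05,-0.72,-0.15,0],[0,0,0,-0.05,-0.72,-0.15,0],[0,0,0,-0.05,-0.72,-0.15,0],[0,0,0,-0.05,-0.72,-0.15,0],[0,0,0,-0.05,-0.72,-0.15,0],[0,0,0,-0.05,-0.72,-0.15,0],[0,0,0,-0.05,-0.72,-0.15,0]]' >/dev/null
python3 -m inch '[[0.0022,0.0156,-0.0122,-0.05,-0.72,-0.02,0],[0.0022,0.0156,-0.0122,0,-0.72,0,0],[0.0022,0.0156,-0.0122,0,-0.72,0,0],[0.0022,0.0156,-0.0122,0,-0.72,0,0],[0.0022,0.0156,-0.0122,0,-0.4,0,0],[0.0022,0.0156,-0.0122,0,-0.2,0,0],[0.0022,0.0156,-0.0122,0,0,0,0],[0,0,0,0,0,0,0]]' >/dev/null
python3 - <<'E'
from h import *
ax=(-.336,-.070,.939); m=np.array([609.9,221.8,164.5]); a=np.array(ax)
plan(ax,m+a*(33+3+110))
E
```

```text
t 12.37 pos [557.  190.2 288.6] turn [-0.001   0.0021  0.0007]
shift rows (now tool) [ 0.48 -0.81 -0.38] (after turn) [ 0.48 -0.8  -0.38]
F [ 0.3 -0.6  0.1] M [-0.05  0.18  0.02] grip 0.0 open 1.001 q [ 0.35  0.11  1.91 -0.07  0.78  1.75]
```

```bash

python3 -m inch '[[0,0.001,0,0.24,-0.4,-0.19,0],[0,0.001,0,0.24,-0.4,-0.19,0],[0,0,0,0,0,0,0],[0,0,0,0,0,0,0]]' >/dev/null
python3 - <<'E'
from h import *
from rig import grab_frame
ax=(-.336,-.070,.939); m=np.array([609.9,221.8,164.5]); a=np.array(ax)
f=grab_frame("wrist");cv2.imwrite("pics/w3.png",f["pixels"][:,:,::-1])
P=cloud(f);h,s,v=hsv(f);x,y,z=np.moveaxis(P,-1,0)
mk=(x>540)&(x<680)&(y>160)&(y<280)&(z>120)&(z<240)&(v<130)&~((h>100)&(h<120)&(s>140))
Q=[P[mk]]
print(fit(Q[0],m,ax[:2],PUMP,True))
for n in("scene","side"):
    g=np.load(f"pics/{n}2.npz");P=cloud(g);h,s,v=hsv(g);x,y,z=np.moveaxis(P,-1,0)
    w=P-m;sa=w@a;rr=np.linalg.norm(w-sa[...,None]*a,axis=-1)
    q=P[(rr<32)&(sa>-60)&(sa<70)&~((h>100)&(h<120)&(s>140))];Q.append(q);print(n,fit(q,m,ax[:2],PUMP,True))
print(fit(np.vstack(Q[1:]),m,ax[:2],PUMP,True))
plan(ax,m+a*(33+3+110))
E
```

```text
(array([ 6.11496499e+02,  2.21195179e+02,  1.64950879e+02, -3.33128543e-01,
       -7.04269560e-02]), np.float64(0.37618776007388277), 2630)
scene (array([ 6.10350613e+02,  2.22293082e+02,  1.64532567e+02, -3.30809353e-01,
       -6.68871107e-02]), np.float64(1.4795767910482542), 354)
side (array([ 6.09654415e+02,  2.21638505e+02,  1.64290096e+02, -3.33712186e-01,
       -7.23193240e-02]), np.float64(0.6905985312132898), 634)
(array([ 6.09864852e+02,  2.21775040e+02,  1.64419422e+02, -3.32844646e-01,
       -7.13151212e-02]), np.float64(0.8990972770348051), 988)
t 12.75 pos [563.3 212.1 303.7] turn [-0.001  -0.0003 -0.    ]
shift rows (now tool) [-0.12  0.    0.04] (after turn) [-0.12  0.    0.05]
F [-1.3  0.5 -1.1] M [-0.02  0.13 -0.  ] grip 0.0 open 1.0 q [ 0.39  0.11  1.87 -0.08  0.81  1.8 ]
```

View pics/w3.png

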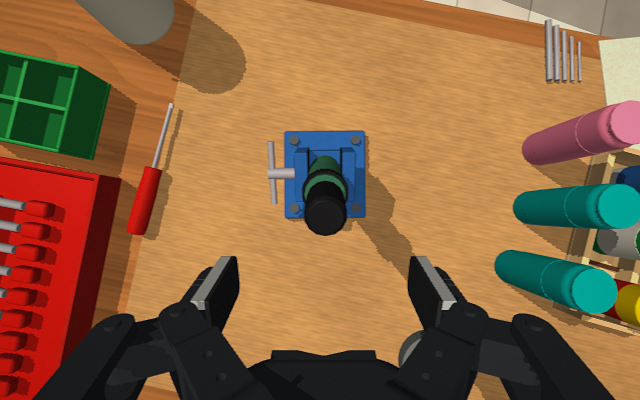

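The wrist view shows the black grip at (325,213), centred between the fingers and nothing beside it. The three axis fits agree to 2 mm. I approach along the axis.

```bash

python3 -m inch '[[-0.001,0,0,-0.06,0,0.5,0],[0,0,0,-0.04,0,0.6,0],[0,0,0,0,0,0.6,0],[0,0,0,0,0,0.6,0],[0,0,0,0,0,0.6,0],[0,0,0,0,0,0.5,0],[0,0,0,0,0,0.3,0],[0,0,0,0,0,0,0]]' >/dev/null
python3 - <<'E'
from h import *
ax=(-.333,-.0705,.940); m=np.array([610.5,221.6,165]); a=np.array(ax)
plan(ax,m+a*37)
E
```

```text
t 13.42 pos [591.3 217.2 213.8] turn [ 0.0005 -0.0003 -0.0012]
shift rows (now tool) [ 0.07 -0.01  0.62] (after turn) [ 0.08 -0.01  0.62]
F [-0.3 -0.1 -0.3] M [-0.01  0.16  0.04] grip 0.0 open 1.002 q [ 0.38  0.26  1.91 -0.1   0.63  1.82]
```

```bash

python3 -m inch '[[0.0005,0,-0.001,0.04,0,0.3,0],[0,0,0,0.035,-0.01,0.3,0],[0,0,0,0,0,0.02,0],[0,0,0,0,0,0,0]]' >/dev/null
python3 -c "
from h import *
ax=(-.333,-.0705,.940); m=np.array([610.5,221.6,165]); a=np.array(ax)
plan(ax,m+a*37)"
python3 -m inch '[[0,0,0,0,0,0,0.4],[0,0,0,0,0,0,0.5],[0,0,0,0,0,0,0.6],[0,0,0,0,0,0,0.7],[0,0,0,0,0,0,1],[0,0,0,0,0,0,1],[0,0,0,0,0,0,1],[0,0,0,0,0,0,1]]' 40
python3 -c "
from h import *
ax=(-.333,-.0705,.940); m=np.array([610.5,221.6,165]); a=np.array(ax)
plan(ax,m+a*37)"
```

```text
t 13.75 pos [598.6 219.3 201.6] turn [-0.0001 -0.0011 -0.0001]
shift rows (now tool) [-0.04  0.01  0.06] (after turn) [-0.04  0.01  0.06]
F [-0.   0.2 -0.2] M [-0.01  0.14  0.03] grip 0.0 open 1.001 q [ 0.38  0.29  1.91 -0.1   0.6   1.81]
clock: 14.42
eef_pos: [598.6, 219.4, 202.3]
tcp_rot: [-3.141, -0.352, 0.208]
contact_force: [-3.2, 0.5, 5.6]
opening: 0.388
grasp_force: 39.5
t 14.42 pos [598.6 219.4 202.3] turn [-0.0002 -0.0014 -0.0001]
shift rows (now tool) [-0.05  0.01  0.09] (after turn) [-0.05  0.01  0.09]
F [-3.2  0.5  5.6] M [-0.07  0.35  0.02] grip 39.5 open 0.388 q [ 0.38  0.29  1.91 -0.1   0.6   1.81]
```

```bash

python3 -m inch '[[0,-0.001,0,0,0,-0.1,1],[0,0,0,0,0,-0.1,1],[0,0,0,0,0,-0.1,1],[0,0,0,0,0,-0.1,1],[0,0,0,0,0,0,1]]' 
python3 -m inch '[[0,0,0,0,0,-0.1,1],[0,0,0,0,0,-0.1,1],[0,0,0,0,0,-0.1,1],[0,0,0,0,0,-0.1,1],[0,0,0,0,0,0,1]]' 
python3 -c "
from h import *
ax=(-.333,-.0705,.940); m=np.array([610.5,221.6,165]); a=np.array(ax)
plan(ax,m+a*57)"
```

```text
clock: 14.83
eef_pos: [595.2, 218.6, 211.7]
tcp_rot: [-3.141, -0.349, 0.208]
contact_force: [0.2, 0.1, -1.4]
opening: 0.385
grasp_force: 39.8
clock: 15.25
eef_pos: [592.0, 218.0, 221.3]
tcp_rot: [-3.141, -0.349, 0.208]
contact_force: [0.9, 0.1, -1.8]
opening: 0.386
grasp_force: 39.8
t 15.25 pos [592.  218.  221.3] turn [-0.0002 -0.0005 -0.0001]
shift rows (now tool) [-0.06  0.01  0.09] (after turn) [-0.06  0.01  0.09]
F [ 0.9  0.1 -1.8] M [-0.05  0.25 -0.02] grip 39.8 open 0.386 q [ 0.38  0.25  1.9  -0.1   0.64  1.81]
```

```bash

python3 -m inch '[[0,0,0,0,0,-0.12,1],[0,0,0,0,0,-0.12,1],[0,0,0,0,0,-0.12,1],[0,0,0,0,0,-0.12,1],[0,0,0,0,0,-0.12,1],[0,0,0,0,0,-0.12,1],[0,0,0,0,0,-0.12,1],[0,0,0,0,0,0,1]]' 
python3 -c "
from h import *
ax=(-.333,-.0705,.940)
plan(ax,np.array([598.6,219.4,202.3])+np.array(ax)*65)"
```

```text
clock: 15.92
eef_pos: [585.0, 216.5, 241.1]
tcp_rot: [-3.141, -0.349, 0.208]
contact_force: [-0.2, 0.2, -1.2]
opening: 0.385
grasp_force: 39.8
t 15.92 pos [585.  216.5 241.1] turn [-0.0002 -0.0005 -0.0001]
shift rows (now tool) [-0.   -0.   -0.95] (after turn) [-0.01 -0.   -0.95]
F [-0.2  0.2 -1.2] M [-0.06  0.28  0.03] grip 39.8 open 0.385 q [ 0.38  0.22  1.9  -0.09  0.68  1.81]
```

```bash

python3 -m inch '[[0,0,0,0,0,-0.12,1],[0,0,0,0,0,-0.12,1],[0,0,0,0,0,-0.12,1],[0,0,0,0,0,-0.12,1],[0,0,0,0,0,-0.12,1],[0,0,0,0,0,-0.12,1],[0,0,0,0,0,-0.12,1],[0,0,0,0,0,-0.08,1]]' 
python3 -m inch '[[0,0,0,0,0,0,1],[0,0,0,0,0,0,1],[0,0,0,0,0,0,1],[0,0,0,0,0,0,1]]'
python3 - <<'E'
from h import *
from rig import grab_frame
ax=(-.333,-.0705,.940); a=np.array(ax);m=np.array([610.,221.7,165])
plan(ax,np.array([598.6,219.4,202.3])+a*65)
S=[]
for n,(u,v) in (("scene",(300,100)),("side",(210,130))):
    f=grab_frame(n);S.append(cv2.resize(f["pixels"][v:v+150,u:u+150],(400,400),interpolation=cv2.INTER_CUBIC))
    P=cloud(f);h,s,vv=hsv(f);w=P-m;sa=w@a;rr=np.linalg.norm(w-sa[...,None]*a,axis=-1)
    k=(rr<20)&(sa>-5)&(sa<60)&((h<8)|(h>172))&(s>130);print(n,k.sum(),np.percentile(sa[k],[5,50,95]).round(1) if k.any() else "")
    x,y,z=np.moveaxis(P,-1,0)
    l=P[(x>510)&(x<605)&(y>-230)&(y<-140)&(z>30)&(z<145)&((h>20)&(h<34)&(s>150)|((h<7)|(h>174))&(s>170))]
    print("oil",fit(l,np.array([562,-184,67.]),(-.01,.01),OIL)[0].round(2))
cv2.imwrite("pics/c4.png",np.hstack(S)[:,:,::-1])
E
```

```text
clock: 16.58
eef_pos: [577.2, 214.8, 262.5]
tcp_rot: [-3.141, -0.349, 0.208]
contact_force: [0.6, 0.0, -1.6]
opening: 0.388
grasp_force: 39.8
clock: 16.92
eef_pos: [577.1, 214.8, 261.8]
tcp_rot: [-3.141, -0.348, 0.208]
contact_force: [-0.6, 0.3, -1.5]
opening: 0.389
grasp_force: 39.8
t 16.92 pos [577.1 214.8 261.8] turn [-0.0001 -0.0001 -0.0001]
shift rows (now tool) [ 0.02 -0.   -0.06] (after turn) [ 0.02 -0.   -0.06]
F [-0.6  0.3 -1.5] M [-0.03  0.31  0.03] grip 39.8 open 0.389 q [ 0.38  0.18  1.89 -0.09  0.73  1.8 ]
scene 8 [ 8.4 10.8 12.8]
oil [ 5.6051e+02 -1.8368e+02  6.5620e+01 -0.0000e+00  1.0000e-02]
side 11 [ 9.9 12.2 16.2]
oil [ 560.38 -183.65   64.42   -0.     -0.  ]
```

View pics/c4.png

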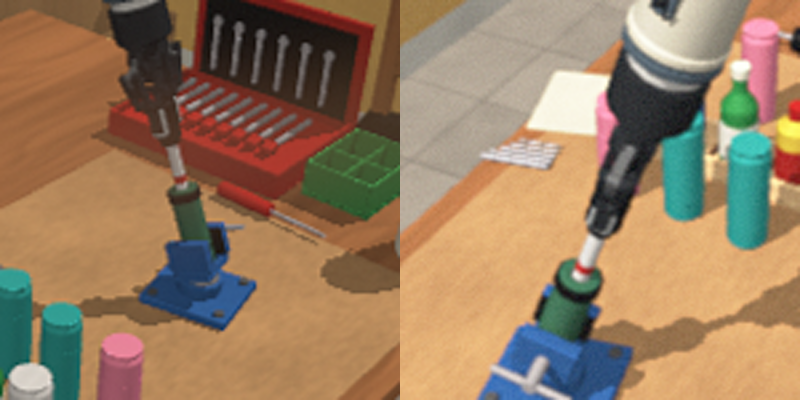

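Both crops show the red band just clear of the mouth, at (180,183) in the left one and (583,268) in the right. The band's centre is about 12 mm above the mouth, so the rod is drawn about 62–63 mm. The oil bottle is upright, and the forces are small.

```bash
python3 -c "
from rig import r
print(r.sign_off())"
```

```text
the job is handed in; nothing more can be done
None
```

The oil bottle is standing upright on its place in the rack and let go, and the pump rod is held steady about 63 mm out along the bore with the whole red band showing; the job is handed in, but sign-off returned no verdict.

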